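Uncover the sample tray

TASK

Take the yellow marker plate off the blue cover and slip it by its hole over the steel post, down flat on the post's white base, and let it go. Then peel the stuck cover off the sample tray by its orange corner tab: raise that corner first while the opposite corner stays down, and leave the tray standing where it is. Finish still gripping the cover, held still and roughly level at least 10 cm above the bench, centred over the white inspection pad, and disturb nothing else.

Things in the scene. Friction and masses are not known exactly. Their poses are not given: they have to be found in the camera images.
- marker: Yellow plate 84 x 34 mm, 6 mm thick (45 g), lying flat on the cover at the start. Origin: centre of the underside; x along its length, z up. An 18 mm through hole lies 28 mm along +x; a standing grip fin (26 mm along x, 10 mm thick along y, from 6 to 36 mm up) lies at x = -12 mm: pinch it across y.
- marker_hole (a point): Centre of the marker's hole, at the plate's underside (axes as the marker's).
- marker_grip (a point): Point in the marker's grip fin to pinch, 27 mm above the marker's underside, 9 mm below the fin's top (axes as the marker's).
- post: Fixed marker post: white disc 120 mm across and 12 mm high with an upright steel post of 10 mm diameter at its centre, pointed, its tip 62 mm above the bench. Origin: on the bench under the post. May be left or right of the tray.
- cover: Blue cover, 152 x 120 mm plate 5 mm thick (about 110 g) with a skirt that reaches 11 mm down round the tray's rim. Origin: centre of the plate's underside, which rests on the tray's rim, 45 mm above the bench at the start; z up. Four sprung rubber bumpers in the middle of the tray's sides pinch the skirt: each holds it with about 1 to 2 N of rubbing, gone once that side is some 12 mm up.
- cover_tab (a point): Point in the cover's orange standing tab at its (+x, +y) corner, 52 and 37.5 mm from the centre, 26 mm above the plate's underside. The tab is 28 mm long along the cover's diagonal (0.62 rad from the cover's +x towards +y), 10 mm thick across it, and stands from 5 to 39 mm above the plate's underside: pinch it across its thickness. Axes as the cover's.
- cover_far (a point): Corner of the cover diagonally across from the tab, (-76, -60) mm from its centre, at the plate's underside: the corner that stays down while the tab is raised. Axes as the cover's.
- tray: Grey open sample tray full of vials under the cover, 140 x 108 x 45 mm, 0.9 kg, standing loose on the bench. Origin: centre of its underside; axes as the seated cover's.
- pad: White inspection pad with a teal cross, 165 x 145 x 3 mm, fixed flat on the bench. Origin: centre of its underside. May be left or right of the tray.
- amber_bottle: bystander: amber glass bottle, 64 mm across, 130 mm tall; origin at its underside.
- beaker: bystander: clear beaker, 68 mm across, 80 mm tall; origin at its underside.
- jar: bystander: white jar with red cap, 60 mm across, 70 mm tall; origin at its underside.
- crucible: bystander: small white ceramic cup, 48 mm across, 35 mm tall; origin at its underside.
- vial: bystander: small amber vial, 26 mm across, 45 mm tall; origin at its underside.
- spatula: bystander: flat steel spatula, 160 mm long, lying on the bench.
Things that resemble listed ones, but are neither listed nor needed, are in the scene too. Of the things shaped like the marker, the yellow one is meant. There is more than one size of the tray; the one meant has the size given above.

How it is judged:
By the outcome, as a careful person would: the job done as asked, in the order asked, and still so for the second after the job is handed in, while the arm keeps its last pose, push and grip.
It also fails if it takes over 54 s, if anything falls off the work surface, if the arm or the gripper's body presses on something with over 40 N, if the wrist force passes 120 N, or if a joint passes its speed limit or range.

ROBOT

A 6-joint arm with a two-finger parallel gripper is mounted at the origin on the work surface. World frame = base frame: x ahead of the robot, y to its left, z up, the work surface at z = 0. Lengths are in mm, angles in rad, forces in N, time in s.
With the tool pointing down it reaches from about 350 to 975 mm from the base axis. Payload 7.1 kg.
Tool frame: the origin (TCP) lies midway between the tips of the shut fingers; the grasp point (between the pads) lies 19 mm behind it (ctrl.grip_point_offset is the distance from the TCP to the grasp point, in mm); z points along the fingers, y is the line along which they close (so a half turn about z gives the same grasp; the last joint's range is limited). The gripper opens to 88 mm and grips with 3 to 60 N. Pads are 20 mm wide; open, the fingers measure 115 mm over their backs; the gripper's body (75 mm by 178 mm) begins 61 mm behind the grasp point.
Start: joints at [-1.306, 0.423, 1.63, -0, 1.089, -0.019], TCP at [175.022, -599.977, 222.675] pointing down, gripper open.
Joint ranges: [-3, 3], [-0.9, 2.11], [0.09, 2.58], [-1.31, 4.45], [0.11, 2.69], [-2.54, 2.54]. Speed limits (rad/s): [2.39, 2.39, 3.01, 3.14, 3.14, 3.14].

INTERFACE

Orientations are given as a rotation vector (axis times angle).
In Python, from workcell import get_obs, optics, close_job, spotter, ctrl gives the robot as it stands. The module is installed in compiled form; this text tells all that it offers.
- The arm moves only by the tool move_arm, never from a script. Its argument "rows" is a list of rows, each a list of 5 numbers: the shift along the tool's x, y, z in cm, then the turn about the tool's z in degrees, then the opening in per cent of the stroke, from 0 (shut) to 100 (fully open). A call has 1 to 10 rows; each row shifts and turns the commanded pose from where the row before left it, along the tool's axes as they then stand; what a row does not reach is not made up. A row lasts 1/8 s, in which the tool goes at most 62.5 mm and 10.7 degrees, less where a joint would pass 70% of its speed; a pose out of reach is approached as far as the arm can. A call with a gripper value outside its range is refused whole. The fingers move at their own pace and stop on an object; the grip force is fixed at half the most. Time passes only in rows, so rows that do not move let the fingers close. It gives the time, the measured TCP pose, the force, the opening and the grip force at its end, in the units of the state.
- get_obs(): the state, without advancing time (a new reading comes with each control period).
- optics.get_image(name): name is "scene" or "top" or "wrist"; returns the picture (384x512x3 uint8, blue, green, red); there is no depth.
- optics.calibration(name): a dict with "camera_matrix" (3x3 intrinsics, pixels), "xyz" and "orientation" of the camera in the world. Camera axes: x right, y down, z forward; pixel columns grow to the right and rows downward; lengths in mm; the calibration is good to about 2 mm. A picture is of the moment at which its call begins: read the wrist's pose just before it. calibration takes no time and is no camera call; for the wrist camera it gives the pose at the moment of the call.
- close_job(): hands the job in; it is judged then, once.
Trained networks look in the newest picture that a camera, given by its name, has taken for a name from the list of things; names that differ only in an ending like _2 or _b are one class to them, and where a whole thing is asked for, a point or a joint stands for the part that bears it (a point fixed in the world has none). Each returns a list of dicts, best first, with "conf" (0 to 1); they miss things now and then, are a little off and sometimes report something else, mostly with a low value. They report only what shows in the picture. A call takes as long as a camera call. They do not tell look-alikes from the thing itself.
- spotter.find_in(camera, label): "point" ([column, row] in pixels, amid what is visible of it).
- spotter.regions_of(camera, label): "region" (384x512 bool, what is visible of it) and "point" ([column, row] in pixels, amid what is visible of it).
The state is a dict: "t": time; "qpos": joint angles; "qvel": joint speeds; "joint_torque": joint torques, N m; "ee_pos": TCP position; "orientation": TCP orientation; "ft_force": force on the tool from outside, world axes, zero at the start; "moment": the same for the moment, N m; "width": finger opening in mm; "grasp_force": force on a finger pad.
Only numpy, scipy, OpenCV 4.12 (cv2) and the standard library are available. Lean on these libraries where they do the work, as an engineer would, in place of code of your own. Each camera call takes 0.05 s, during which the arm holds its last target. There are 200 camera calls.

## Working session

There is one attempt and no reset: what is moved stays moved. The work goes in short steps, Python scripts to look and compute and a tool call to move; the robot and the scene stay as the last step left them, time stands still between calls to the robot, and variables do not carry over. Pictures are saved under pics/ and viewed, at most 10 in all, crops included, and the job is handed in when it is done.

Besides the shell and the picture viewer there is one more tool, called after "Emit:" by a JSON object that holds its "op" and its "data". move_arm: Moves the arm, as the interface text tells. Its arguments: {"type":"object","properties":{"rows":{"type":"array","items":{"type":"array","items":{"type":"number"}}}},"required":["rows"]}

```bash
mkdir -p pics; cat > h.py <<'E'
import numpy as np, cv2
from scipy.spatial.transform import Rotation as R
from workcell import get_obs, optics, close_job, spotter, ctrl
def cal(n):
    c=optics.calibration(n); o=np.array(c["orientation"],float)
    return np.array(c["camera_matrix"],float),np.array(c["xyz"],float),(R.from_rotvec(o).as_matrix() if o.size==3 else o)
def ray(n,p,z,c=None):
    K,t,M=c or cal(n); d=M@np.linalg.solve(K,[p[0],p[1],1.]); return t+d*(z-t[2])/d[2]
def proj(n,P,c=None):
    K,t,M=c or cal(n); q=(np.atleast_2d(P)-t)@M; q=q@K.T; return q[:,:2]/q[:,2:]
E
python3 - <<'E'
from h import *
o=get_obs(); print({k:np.round(v,3).tolist() for k,v in o.items()})
a=optics.get_image("scene");b=optics.get_image("top")
cv2.imwrite("pics/top.png",cv2.resize(b,(800,600),interpolation=cv2.INTER_CUBIC))
cv2.imwrite("pics/scene.png",a)
for n in ["top","scene","wrist"]: print(n,[np.round(x,3).tolist() for x in cal(n)])
for l in ["marker","post","cover","tray","pad","cover_tab"]:
    print(l,[(np.round(d["point"]).tolist(),round(d["conf"],2)) for d in spotter.find_in("top",l)])
E
```

```text
{'t': 0.0, 'qpos': [-1.306, 0.424, 1.631, 0.0, 1.089, -0.019], 'qvel': [-0.001, 0.0, 0.001, -0.001, -0.002, 0.0], 'joint_torque': [-0.0, -54.462, -27.367, 0.064, 0.023, -0.0], 'ee_pos': [174.888, -599.46, 221.923], 'orientation': [-3.109, -0.444, 0.0], 'ft_force': [-0.533, 0.827, 0.369], 'moment': [-0.072, 0.027, -0.046], 'grasp_force': 0.0, 'width': 87.5}
top [[[370.624, 0.0, 252.021], [0.0, 370.624, 192.058], [0.0, 0.0, 1.0]], [425.817, -12.387, 1022.864], [[-0.026, -0.989, 0.147], [-1.0, 0.025, -0.004], [0.0, -0.147, -0.989]]]
scene [[[402.054, 0.0, 250.61], [0.0, 402.054, 193.051], [0.0, 0.0, 1.0]], [1170.327, -221.445, 829.999], [[0.351, 0.698, -0.624], [0.936, -0.272, 0.222], [-0.014, -0.662, -0.749]]]
wrist [[[286.218, 0.0, 247.802], [0.0, 286.218, 193.104], [0.0, 0.0, 1.0]], [250.742, -577.555, 383.619], [[0.279, -0.92, -0.275], [-0.96, -0.268, -0.079], [-0.001, 0.286, -0.958]]]
marker [([230.0, 219.0], 0.71), ([236.0, 270.0], 0.69)]
post [([364.0, 226.0], 0.66)]
cover [([230.0, 203.0], 0.94)]
tray [([305.0, 201.0], 0.58)]
pad [([142.0, 228.0], 0.82)]
cover_tab [([229.0, 203.0], 0.7)]
```

View pics/top.png

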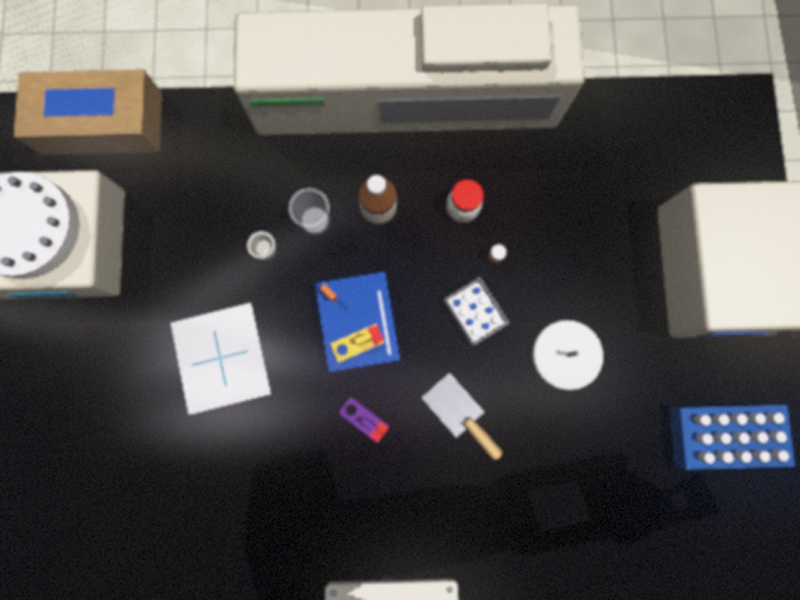

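View pics/scene.png

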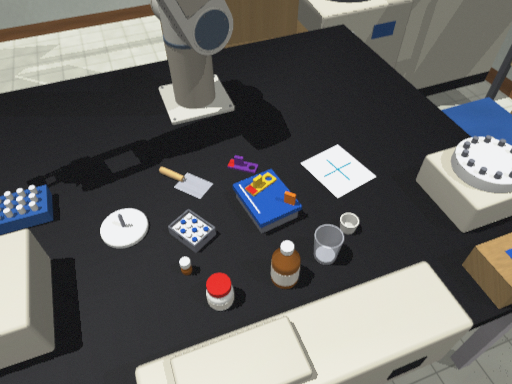

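```bash
cat > m.py <<'E'
from h import *
def seg(n,img,lo,hi,z,ctr,rad,tag):
    hsv=cv2.cvtColor(img,cv2.COLOR_BGR2HSV); m=cv2.inRange(hsv,lo,hi)
    k=np.zeros_like(m); cv2.circle(k,tuple(int(v) for v in ctr),rad,255,-1); m&=k
    ys,xs=np.nonzero(m)
    if len(xs)<4: print(tag,"none");return
    P=np.array([ray(n,(x,y),z)[:2] for x,y in zip(xs,ys)])
    (c,s,a)=cv2.minAreaRect(P.astype(np.float32)); print(tag,len(xs),"rect c",np.round(c,1),"size",np.round(s,1),"ang",round(a,1),"mean",P.mean(0).round(1))
E
python3 - <<'E'
from m import *
a=optics.get_image("scene");b=optics.get_image("top")
for n,im,c in [("top",b,(230,205)),("scene",a,(266,200))]:
    seg(n,im,(100,100,60),(130,255,255),50,c,50,n+" cover")
    seg(n,im,(5,140,120),(18,255,255),72,c,45,n+" tab")
    seg(n,im,(20,110,100),(36,255,255),56,c,45,n+" yellow")
    seg(n,im,(0,150,100),(4,255,255),56,c,45,n+" red")
def big(r):
    if r is None:return
for l in ["pad","post"]:
    for n in ["top","scene"]:
        spotter_cam=n
        r=spotter.regions_of(n,l)
        if not r: print(n,l,"none");continue
        for d in r[:2]:
            ys,xs=np.nonzero(d["region"]);P=np.array([ray(n,p,3 if l=="pad" else 12)[:2] for p in zip(xs,ys)])
            c,s,g=cv2.minAreaRect(P.astype(np.float32)); print(n,l,round(d["conf"],2),np.round(c,1),np.round(s,1),round(g,1),P.mean(0).round(1))
x=cv2.resize(b[150:290,190:400],(630,420),interpolation=cv2.INTER_CUBIC)
y=cv2.resize(a[145:255,170:380],None,fx=3,fy=3,interpolation=cv2.INTER_CUBIC)[:180*3]
o=np.vstack([x,y[:330]]); cv2.imwrite("pics/crop.png",cv2.resize(o,None,fx=.79,fy=.79,interpolation=cv2.INTER_AREA))
E
```

```text
top cover 2155 rect c [537.4  47.8] size [158.7 126.9] ang 8.3 mean [543.4  48.1]
top tab 54 rect c [547.4  53. ] size [132.5  21. ] ang 41.2 mean [547.9  60.1]
top yellow 237 rect c [496.7  55.3] size [31.3 64.2] ang 21.9 mean [498.5  51.9]
top red 34 rect c [512.2  17.2] size [25.8 12.8] ang 25.2 mean [511.6  17.5]Traceback (most recent call last):
  File "<stdin>", line 4, in <module>
  File "m.py", line 7, in seg
    P=np.array([ray(n,(x,y),z)[:2] for x,y in zip(xs,ys)])
                ~~~^^^^^^^^^^^
  File "h.py", line 8, in ray
    K,t,M=c or cal(n); d=M@np.linalg.solve(K,[p[0],p[1],1.]); return t+d*(z-t[2])/d[2]
               ~~~^^^
  File "h.py", line 5, in cal
    c=optics.calibration(n); o=np.array(c["orientation"],float)
ValueError: time passes only in moves, steps and waits
```

```bash
python3 - <<'E'
s=open('h.py').read()
s=s.replace("def ray","_c={}\ndef cc(n):\n    if n not in _c: _c[n]=cal(n)\n    return _c[n]\ndef ray").replace("c or cal(n)","c or cc(n)")
open('h.py','w').write(s)
E
python3 - <<'E'
from m import *
a=optics.get_image("scene");b=optics.get_image("top")
for n,im,c in [("top",b,(230,205)),("scene",a,(266,200))]:
    seg(n,im,(100,100,60),(130,255,255),50,c,50,n+" cover")
    seg(n,im,(5,140,120),(18,255,255),72,c,45,n+" tab")
    seg(n,im,(20,110,100),(36,255,255),56,c,45,n+" yellow")
    seg(n,im,(0,150,100),(4,255,255),56,c,45,n+" red")
for l in ["pad","post"]:
    for n in ["top","scene"]:
        for d in spotter.regions_of(n,l)[:2]:
            ys,xs=np.nonzero(d["region"]);P=np.array([ray(n,p,3 if l=="pad" else 12)[:2] for p in zip(xs,ys)])
            c,s,g=cv2.minAreaRect(P.astype(np.float32)); print(n,l,round(d["conf"],2),np.round(c,1),np.round(s,1),round(g,1),P.mean(0).round(1))
x=cv2.resize(b[150:290,190:400],(630,420),interpolation=cv2.INTER_CUBIC)
y=cv2.resize(a[145:255,170:380],None,fx=3,fy=3,interpolation=cv2.INTER_CUBIC)[:180*3]
o=np.vstack([x,y[:330]]); cv2.imwrite("pics/crop.png",cv2.resize(o,None,fx=.79,fy=.79,interpolation=cv2.INTER_AREA))
E
```

```text
top cover 2161 rect c [537.5  47.9] size [158.5 127. ] ang 8.2 mean [543.4  48.2]
top tab 54 rect c [547.6  52.9] size [132.6  19.6] ang 41.9 mean [547.9  60. ]
top yellow 238 rect c [496.7  55.3] size [31.3 64.2] ang 21.9 mean [498.4  52. ]
top red 36 rect c [512.7  17.4] size [24.6 12.8] ang 25.2 mean [512.3  17.4]
scene cover 1788 rect c [543.3  43.9] size [165.4 127.6] ang 8.2 mean [556.5  40.2]
scene tab 146 rect c [555.4  49.9] size [131.1  37.3] ang 50.4 mean [576.2  73.2]
scene yellow 256 rect c [499.1  43. ] size [45.4 83.9] ang 21.5 mean [499.4  49.9]
scene red 43 rect c [512.6  13.7] size [27.7 14.2] ang 22.2 mean [513.4  13.8]
top pad 0.83 [482.7 289. ] [165.5 146.2] 12.4 [480.8 289.9]
scene pad 0.96 [488.4 286.1] [169.2 148.4] 11.2 [490.6 286.1]
top post 0.96 [ 473.5 -316.5] [116.6 119.9] 42.6 [ 471.8 -316.5]
scene post 0.98 [ 479.9 -319.3] [123.3 117.6] 23.1 [ 482.  -320.3]
```

View pics/crop.png

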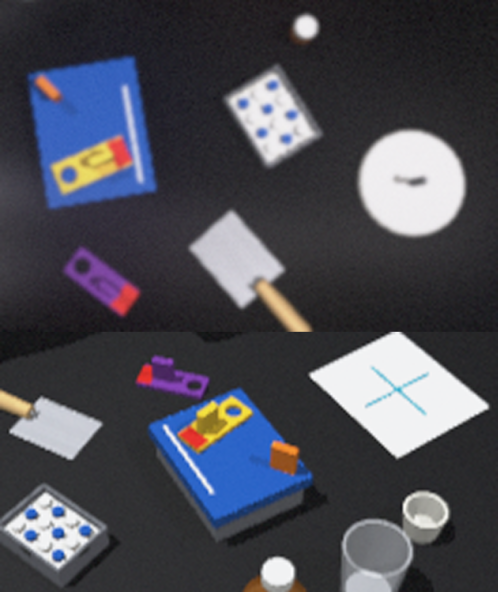

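Candidates: the yellow marker is at top px (229,219) on the blue cover and its purple look-alike is at (236,270). I want the yellow one; its hole is at the left and its red stripe at the −x end. The blue-covered 152x120 tray at (230,203) fits the given size, and the smaller open rack at (305,200) does not. The post is the white disc at (364,226) and the pad is at (142,228). I'm moving in for a wrist view.

Emit:
{"op": "move_arm", "data": {"rows": [[3.45, -3.47, -0.2, 0, 50], [3.45, -3.47, -0.2, 0, 50], [3.45, -3.47, -0.2, 0, 50], [3.45, -3.47, -0.2, 0, 50], [3.45, -3.47, -0.2, 0, 50], [3.45, -3.47, -0.2, 0, 50], [3.45, -3.47, -0.2, 0, 50], [3.45, -3.47, -0.2, 0, 50], [3.45, -3.47, -0.2, 0, 50], [3.45, -3.47, -0.2, 0, 50]]}}

```text
t: 2.05
ee_pos: [409.8, -168.9, 243.1]
orientation: [3.11, 0.444, 0.001]
ft_force: [0.9, 0.4, 0.9]
width: 44.1
grasp_force: 0.0
```

Emit:
{"op": "move_arm", "data": {"rows": [[3.45, -3.47, -0.2, 0, 50], [3.45, -3.47, -0.2, 0, 50], [3.45, -3.47, -0.2, 0, 50], [3.45, -3.47, -0.2, 0, 50], [3.45, -3.47, -0.2, 0, 50]]}}

```text
t: 2.68
ee_pos: [526.8, 46.2, 253.0]
orientation: [3.11, 0.445, 0.001]
ft_force: [0.1, 0.1, 0.3]
width: 43.8
grasp_force: 0.0
```

Emit:
{"op": "move_arm", "data": {"rows": [[0, 0, 0, -9.6, 50], [0, 0, 0, -9.6, 50], [0, 0, 0, -9.6, 50], [0, 0, 0, -9.6, 50], [0, 0, 0, -9.6, 50], [0, 0, 0, -9.6, 50], [0, 0, 0, -9.6, 50], [0, 0, 0, -9.6, 50], [0, 0, 0, -9.6, 50], [0, 0, 0, -9.6, 50]]}}

```text
t: 3.92
ee_pos: [526.1, 44.6, 252.8]
orientation: [1.743, 2.613, 0.0]
ft_force: [-0.6, 0.4, 0.3]
width: 44.1
grasp_force: 0.0
```

```bash
cat > w.py <<'E'
from m import *
def snap(f=None):
    o=get_obs(); c=cal("wrist"); im=optics.get_image("wrist")
    if f: cv2.imwrite(f,cv2.resize(im,(800,600),interpolation=cv2.INTER_CUBIC))
    _c=__import__("h")._c; _c["wrist"]=c
    M=R.from_rotvec(o["orientation"]).as_matrix()
    print("t",round(o["t"],2),"tcp",np.round(o["ee_pos"],1),"head",round(np.degrees(np.arctan2(M[1,0],M[0,0])),2),"zax",M[:,2].round(3),"q",np.round(o["qpos"],2),"w",round(o["width"],1),"F",np.round(o["ft_force"],1))
    return im,M,o
E
python3 - <<'E'
from w import *
im,M,o=snap("pics/w1.png")
c=(250,190)
seg("wrist",im,(100,100,50),(130,255,255),50,c,250,"cover")
seg("wrist",im,(5,140,100),(18,255,255),72,c,250,"tab")
seg("wrist",im,(20,110,90),(36,255,255),56,c,250,"yellow")
seg("wrist",im,(0,150,90),(4,255,255),56,c,250,"red")
print((M.T@np.array([0,0,1])))
E
```

```text
t 3.92 tcp [526.1  44.6 252.8] head 112.58 zax [ 0.  0. -1.] q [ 0.06  0.24  1.82  0.    1.08 -0.33] w 44.1 F [-0.6  0.4  0.3]
cover 8705 rect c [503.9 -24.1] size [246.2 254.6] ang 8.2 mean [542.3  48.9]
tab 1233 rect c [619.  -19.6] size [301.4 389.7] ang 41.8 mean [718.9  21.7]
yellow 6818 rect c [ 607.4 -159.3] size [420.8 490.6] ang 55.8 mean [ 645.2 -145.9]
red 242 rect c [441.8  20. ] size [ 24.2 172.5] ang 85.5 mean [439.4  19. ]
[-5.51196061e-05  1.81681519e-04 -9.99999982e-01]
```

View pics/w1.png

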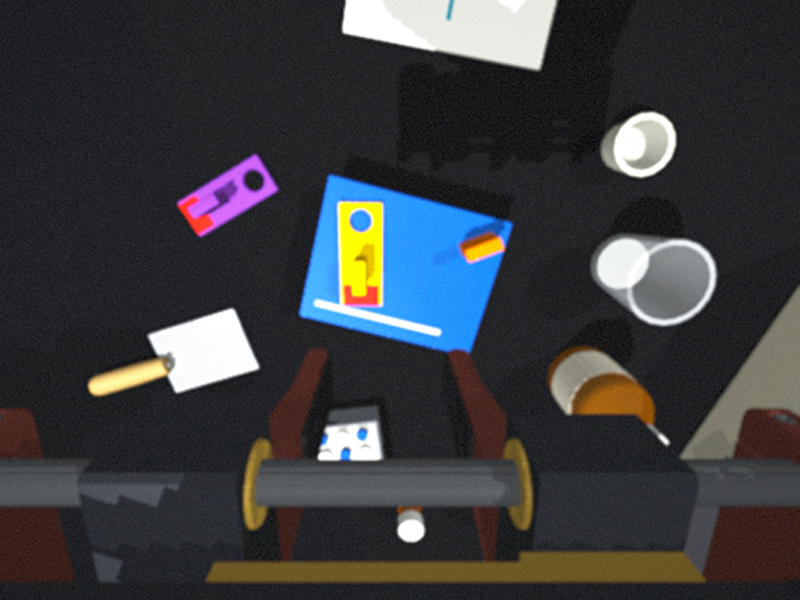

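```bash
cat > f.py <<'E'
from w import *
def blob(im,rngs,z,ctr,rad,tag,n="wrist"):
    hsv=cv2.cvtColor(im,cv2.COLOR_BGR2HSV); m=np.zeros(hsv.shape[:2],np.uint8)
    for lo,hi in rngs: m|=cv2.inRange(hsv,lo,hi)
    k=np.zeros_like(m); cv2.circle(k,tuple(int(v) for v in ctr),rad,255,-1); m&=k
    cs,_=cv2.findContours(m,cv2.RETR_EXTERNAL,cv2.CHAIN_APPROX_NONE); c=max(cs,key=cv2.contourArea)[:,0]
    P=np.array([ray(n,p,z)[:2] for p in c],np.float32); r=cv2.minAreaRect(P)
    print(tag,"px",c.mean(0).round(1),"c",np.round(r[0],1),"size",np.round(r[1],1),"ang",round(r[2],1)); return r,P
B=((100,100,50),(130,255,255));O=((5,140,100),(19,255,255));Y=((19,110,90),(36,255,255));RD=((0,150,90),(4,255,255));RD2=((175,150,90),(180,255,255))
E
python3 - <<'E'
from f import *
im,M,o=snap()
blob(im,[B,Y,RD,RD2,O],50,(260,170),80,"cover")
blob(im,[Y,RD,RD2,((5,140,100),(19,255,255))],56,(230,163),42,"marker")
blob(im,[B],56,(230.4,141),10,"hole")
blob(im,[O],75,(308,158),28,"tab")
hole=np.array(ray("wrist",(230.4,141),56)); print(hole)
# predictions
c=np.array([541,46]);th=np.radians(8.2);u=np.array([np.cos(th),np.sin(th)]);v=np.array([-u[1],u[0]])
print("tab pred",c+52*u+37.5*v, proj("wrist",[*(c+52*u+37.5*v),45+39]))
E
```

```text
t 3.98 tcp [526.1  44.6 252.8] head 112.95 zax [ 0. -0. -1.] q [ 0.06  0.24  1.82 -0.    1.08 -0.34] w 44.3 F [-0.7  0.1 -0.6]
cover px [264.4 168. ] c [539.   46.5] size [156.5 124.9] ang 8.1
marker px [230.7 161.3] c [502.1  47.5] size [33.1 82.9] ang 21.2
hole px [230.7 140.8] c [492.   72.2] size [14.9 14.7] ang 22.9
tab px [305.2 156.3] c [581.3  93.8] size [27.4 12.7] ang 58.7
[491.34472679  71.97207366  56.        ]
tab pred [587.11977899  90.53331321] [[311.16305732 161.17013981]]
```

Emit:
{"op": "move_arm", "data": {"rows": [[0, -1.1, 2.0, 0.5, 50], [0, -1.03, 3.5, 0.5, 50], [0, 0, 3.5, 0, 50], [0, 0, 3.5, 0, 50], [0, 0, 3.0, 0, 50], [0, 0, 1.5, 0, 50], [0, 0, 0, 0, 50]]}}

```text
t: 4.9
ee_pos: [505.9, 36.6, 82.1]
orientation: [-1.775, -2.591, 0.002]
ft_force: [0.5, 0.1, 0.1]
width: 44.0
grasp_force: 0.0
```

```bash
python3 - <<'E'
from f import *
im,M,o=snap("pics/w2.png")
E
```

```text
t 4.9 tcp [505.9  36.6  82.1] head 111.17 zax [-0.002 -0.    -1.   ] q [ 0.05  0.47  1.97  0.    0.7  -0.32] w 44.0 F [0.5 0.1 0.1]
```

View pics/w2.png

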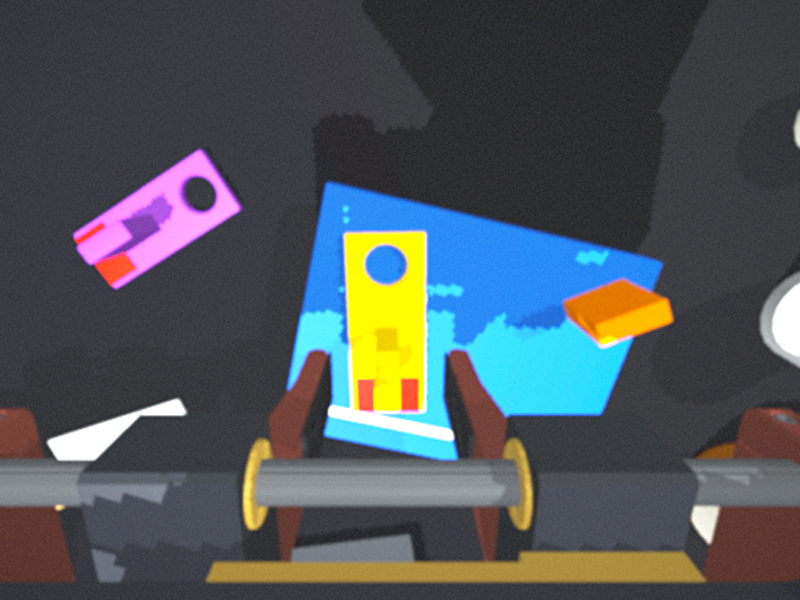

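The fin (387,360) sits midway between the fingertips (318 and 460). I'll refine the numbers from this closer frame and then descend to pinch.

```bash
python3 - <<'E'
from f import *
im,M,o=snap()
blob(im,[Y,RD,RD2,O],56,(247,205),62,"marker")
r,_=blob(im,[((90,80,50),(130,255,255))],56,(247,169),16,"hole")
r,_=blob(im,[O],84,(395,197),45,"tab")
E
```

```text
t 4.95 tcp [506.6  36.6  82.9] head 111.19 zax [ 0.  0. -1.] q [ 0.05  0.47  1.97  0.    0.7  -0.32] w 43.9 F [-0.2  0.   0.6]
marker px [246.1 203.3] c [501.5  46.9] size [33.5 83.5] ang 21.9
hole px [245.3 168.3] c [491.   72.9] size [16.3 16.7] ang 66.1
tab px [400.3 198.1] c [577.6  93.3] size [36.2 23.5] ang 43.2
```

Emit:
{"op": "move_arm", "data": {"rows": [[0, 0, 1.2, 0, 50], [0, 0, 1.2, 0, 50], [0, 0, 0, 0, 50], [0, 0, 0, 0, 0], [0, 0, 0, 0, 0], [0, 0, 0, 0, 0], [0, 0, 0, 0, 0]]}}

```text
t: 5.88
ee_pos: [506.5, 36.6, 58.9]
orientation: [1.773, 2.593, 0.0]
ft_force: [-1.1, -0.6, 1.2]
width: 9.6
grasp_force: 30.0
```

Emit:
{"op": "move_arm", "data": {"rows": [[0, 0, -1, 0, 0], [0, 0, -3, 0, 0], [0, 0, -4, 0, 0], [-1.86, -0.67, -1, 0, 0], [-4, -1.75, 0, 0, 0], [-5, -2.25, 0, 0, 0], [-5, -2.25, 0, 0, 0], [-5, -2.25, 0, 0, 0], [-5, -2.25, 0, 0, 0], [-4, -1.75, 0, 0, 0]]}}

```text
t: 7.12
ee_pos: [491.6, -291.7, 149.5]
orientation: [1.774, 2.591, -0.0]
ft_force: [0.6, 0.1, -0.3]
width: 9.9
grasp_force: 30.0
```

Emit:
{"op": "move_arm", "data": {"rows": [[-4, -1.75, 0, 0, 0], [-2, -0.75, 0, 0, 0], [0, 0, 0, 0, 0], [0, 0, 0, 0, 0]]}}

```text
t: 7.62
ee_pos: [490.2, -352.9, 148.6]
orientation: [-1.772, -2.593, -0.001]
ft_force: [-0.7, 0.6, -0.4]
width: 9.9
grasp_force: 30.0
```

```bash
python3 - <<'E'
from f import *
im,M,o=snap("pics/w3.png")
E
```

```text
t 7.62 tcp [ 490.2 -352.9  148.6] head 111.3 zax [-0.001  0.001 -1.   ] q [-0.64  0.48  1.73  0.    0.93 -1.02] w 9.9 F [-0.7  0.6 -0.4]
```

View pics/w3.png

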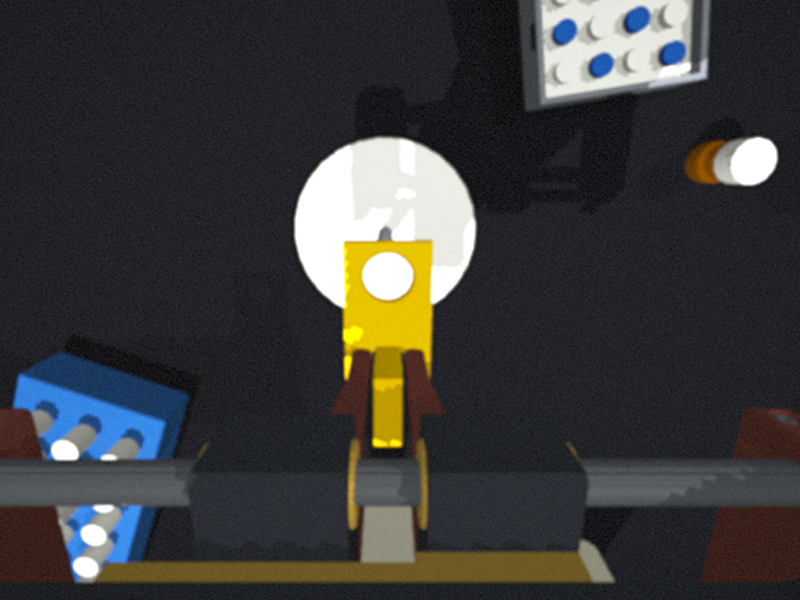

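```bash
python3 - <<'E'
from f import *
from scipy.optimize import least_squares
im,M,o=snap()
g=im.min(2).astype(np.uint8); m=((g>120)*255).astype(np.uint8); m[225:]=0
k=np.zeros_like(m); cv2.circle(k,(247,146),68,255,-1); m&=k
m=cv2.morphologyEx(m,cv2.MORPH_CLOSE,np.ones((9,9)))
pts=np.column_stack(np.nonzero(m)[::-1]); h=cv2.convexHull(pts)[:,0].astype(float)
h=h[h[:,1]<185]
P=np.array([ray("wrist",p,12)[:2] for p in h])
f=least_squares(lambda q:np.hypot(*(P-q[:2]).T)-q[2],[477,-318,60],loss="soft_l1"); print("post",f.x,len(P),np.abs(f.fun).max())
# hole: white blob in yellow
hz=o["ee_pos"][2]-9+6
c=np.zeros_like(m)
hsv=cv2.cvtColor(im,cv2.COLOR_BGR2HSV); yy=cv2.inRange(hsv,(15,110,60),(40,255,255)); hm=np.zeros_like(m); cv2.circle(hm,(248,176),22,255,-1); hm&=~yy
n,l,s,ct=cv2.connectedComponentsWithStats(hm); i=1+np.argmax(s[1:,4]) ; i=l[176,248]; print("holepx",ct[i],s[i])
H=ray("wrist",ct[i],hz-1); print("hole",H)
x=M[:2,0];y=M[:2,1]; d=f.x[:2]-H[:2]; print("hole in tool",(H[:2]-o["ee_pos"][:2])@x,(H[:2]-o["ee_pos"][:2])@y,"delta tool",d@x,d@y)
# fin and post check
P0=proj("wrist",[[*f.x[:2],12],[*f.x[:2],62]]);print(P0*1.5625)
E
```

```text
t 7.67 tcp [ 490.3 -352.8  148.6] head 111.33 zax [-0.001  0.001 -1.   ] q [-0.64  0.48  1.73  0.    0.93 -1.02] w 9.5 F [ 0.8  0.7 -0.7]
post [ 474.99411665 -318.823369     60.34791805] 32 0.3954459222140727
holepx [247.82630273 176.20223325] [232 161  33  31 806]
hole [ 476.15496189 -315.85261338  144.60674836]
hole in tool 39.569547952839876 0.2852610247983559 delta tool -2.34517734019188 -2.16173335611436
[[384.02804864 233.03787521]
 [383.39440715 245.4721345 ]]
```

Emit:
{"op": "move_arm", "data": {"rows": [[-0.23, -0.16, 1.5, 0, 0], [0, 0, 2.7, 0, 0], [0, 0, 2.2, 0, 0], [0, 0, 0.4, 0, 0], [0, 0, 0, 0, 0], [0, 0, 0, 0, 0]]}}

```text
t: 8.48
ee_pos: [490.2, -357.4, 81.4]
orientation: [1.773, 2.592, -0.0]
ft_force: [-0.3, 0.4, -0.8]
width: 10.1
grasp_force: 30.0
```

```bash
python3 - <<'E'
from f import *
im,M,o=snap()
cv2.imwrite("pics/w4.png",cv2.resize(im[100:260,170:330],(640,600),interpolation=cv2.INTER_CUBIC))
E
```

```text
t 8.47 tcp [ 490.2 -357.4   81.4] head 111.27 zax [ 0.001 -0.001 -1.   ] q [-0.65  0.58  1.75 -0.    0.81 -1.02] w 10.1 F [-0.3  0.4 -0.8]
```

View pics/w4.png

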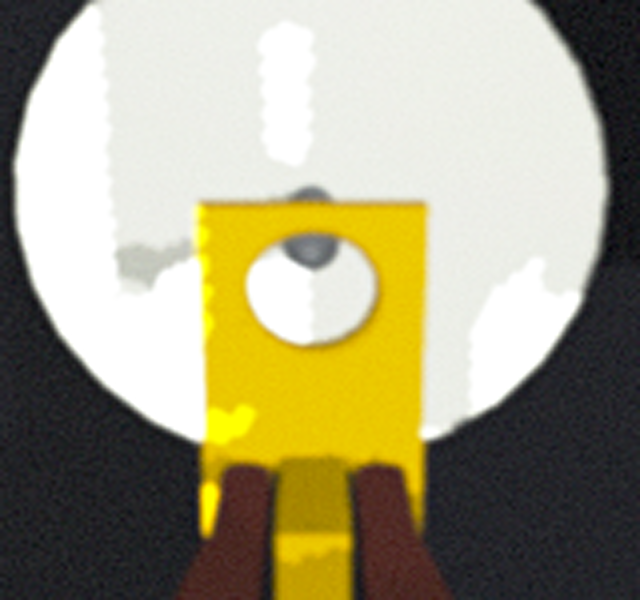

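```bash
python3 - <<'E'
from f import *
im,M,o=snap(); x=M[:2,0];y=M[:2,1];t=o["ee_pos"][:2]
for n,p,z in [("tip",(248,171),62),("basefar",(248,150),12),("hole",(248,100+290/3.75),o["ee_pos"][2]-3.5)]:
    q=ray("wrist",p,z)[:2]; print(n,q.round(1),(q-t)@x,(q-t)@y)
print((np.array([475,-318.8])-t)@x,(np.array([475,-318.8])-t)@y)
E
```

```text
t 8.53 tcp [ 490.2 -357.4   81.5] head 111.26 zax [ 0.001 -0.001 -1.   ] q [-0.65  0.58  1.75  0.    0.81 -1.02] w 9.9 F [ 0.4 -0.8 -0.7]
tip [ 476.3 -320.7] 39.29004589976835 0.4300966420483533
basefar [ 474.1 -314.7] 45.64046723171678 0.5094965014800633
hole [ 476.4 -321. ] 38.96936920350242 0.4059624027303336
41.511957215778146 -0.12741727159046437
```

Emit:
{"op": "move_arm", "data": {"rows": [[0.1, 0, 0.8, 0, 0], [0, 0, 1.0, 0, 0], [0, 0, 1.0, 0, 0], [0, 0, 1.0, 0, 0], [0, 0, 1.0, 0, 0], [0, 0, 0.8, 0, 0], [0, 0, 0.3, 0, 0], [0, 0, 0, 0, 0]]}}

```text
t: 9.57
ee_pos: [489.4, -356.2, 21.6]
orientation: [1.773, 2.593, 0.0]
ft_force: [0.1, -0.0, -0.4]
width: 9.6
grasp_force: 30.0
```

Emit:
{"op": "move_arm", "data": {"rows": [[0, 0, 0.08, 0, 0], [0, 0, 0, 0, 0]]}}

```text
t: 9.82
ee_pos: [489.4, -356.3, 21.1]
orientation: [1.773, 2.593, -0.0]
ft_force: [-0.5, -0.5, -1.2]
width: 9.6
grasp_force: 30.0
```

Emit:
{"op": "move_arm", "data": {"rows": [[0, 0, 0, 0, 35], [0, 0, 0, 0, 35], [0, 0, 0, 0, 35], [0, 0, 0, 0, 35], [0, 0, -1.5, 0, 35], [0, 0, -3, 0, 35], [0, 0, -5, 0, 35], [0, 0, -5, 0, 35], [0, 0, 0, 0, 35], [0, 0, 0, 0, 35]]}}

```text
t: 11.08
ee_pos: [489.1, -356.0, 166.3]
orientation: [1.773, 2.593, -0.0]
ft_force: [1.2, 0.4, -0.3]
width: 30.9
grasp_force: 0.0
```

```bash
python3 - <<'E'
from f import *
im,M,o=snap()
a=optics.get_image("scene")
cv2.imwrite("pics/w5.png",np.hstack([cv2.resize(im,(440,330),interpolation=cv2.INTER_AREA),cv2.resize(a[180:280,60:170],(360,330),interpolation=cv2.INTER_CUBIC)]))
E
```

```text
t 11.07 tcp [ 489.1 -356.   166.3] head 111.26 zax [ 0. -0. -1.] q [-0.65  0.46  1.72  0.    0.96 -1.02] w 30.9 F [ 1.2  0.4 -0.3]
```

View pics/w5.png

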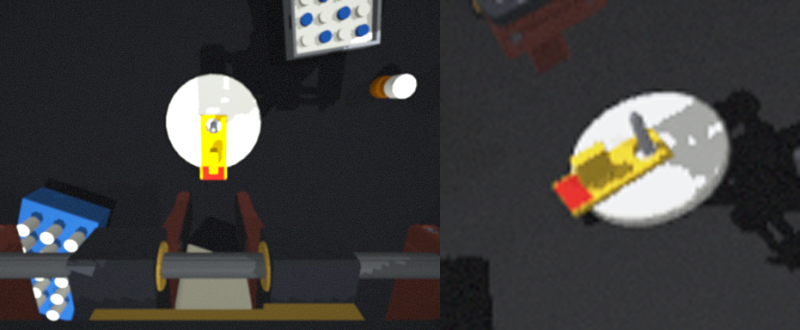

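The marker is flat on the disc with the post through its hole: crop (213,125) in the wrist view and (645,135) in the scene view. Next is the tab.

Emit:
{"op": "move_arm", "data": {"rows": [[2, 1.3, 0, 0, 35], [4, 2.65, 0, 0, 35], [4.5, 2.95, 0, 0, 35], [4.5, 2.95, 0, 0, 35], [4.5, 2.95, 0, 0, 35], [4.5, 2.95, 0, 0, 35], [4.5, 2.95, 0, 0, 35], [4.5, 2.95, 0, 0, 35], [3.5, 2.35, 0, 0, 35], [1.7, 1.15, 0, 0, 35]]}}

```text
t: 12.42
ee_pos: [584.3, 93.8, 164.9]
orientation: [-1.769, -2.594, 0.002]
ft_force: [-0.1, 0.1, -0.2]
width: 30.7
grasp_force: 0.0
```

Emit:
{"op": "move_arm", "data": {"rows": [[0, 0, 0, 9.7, 50], [0, 0, 0, 9.7, 50], [0, 0, 0, 9.7, 50], [0, 0, 0, 9.7, 50], [0, 0, 0, 9.7, 50], [0, 0, 0, 9.6, 50], [0, 0, 0, 9.6, 50], [0, 0, 0, 0, 50], [0, 0, 0, 0, 50]]}}

```text
t: 13.55
ee_pos: [584.8, 90.8, 165.6]
orientation: [-2.915, -1.17, 0.001]
ft_force: [-0.3, -0.4, 0.0]
width: 43.8
grasp_force: 0.0
```

```bash
python3 - <<'E'
from f import *
im,M,o=snap("pics/w6.png")
a=optics.get_image("scene");b=optics.get_image("top")
for n in ["scene","top"]:
  for l in ["amber_bottle","beaker"]:
    for d in spotter.regions_of(n,l)[:1]:
        ys,xs=np.nonzero(d["region"]);i=ys.argmin() if n=="top" else ys.argmax()
        print(n,l,round(d["conf"],2),"mid z65",ray(n,d["point"],65).round(0),"base/top",ray(n,(xs[i],ys[i]),0).round(0))
E
```

```text
t 13.55 tcp [584.8  90.8 165.6] head 43.73 zax [-0.001 -0.    -1.   ] q [ 0.13  0.45  1.75 -0.    0.95  0.94] w 43.8 F [-0.3 -0.4  0. ]
scene amber_bottle 0.86 mid z65 [764.  -3.  65.] base/top [773. -14.   0.]
scene beaker 0.71 mid z65 [736. 109.  65.] base/top [752. 106.   0.]
top amber_bottle 0.72 mid z65 [752.   1.  65.] base/top [812.   9.   0.]
```

View pics/w6.png

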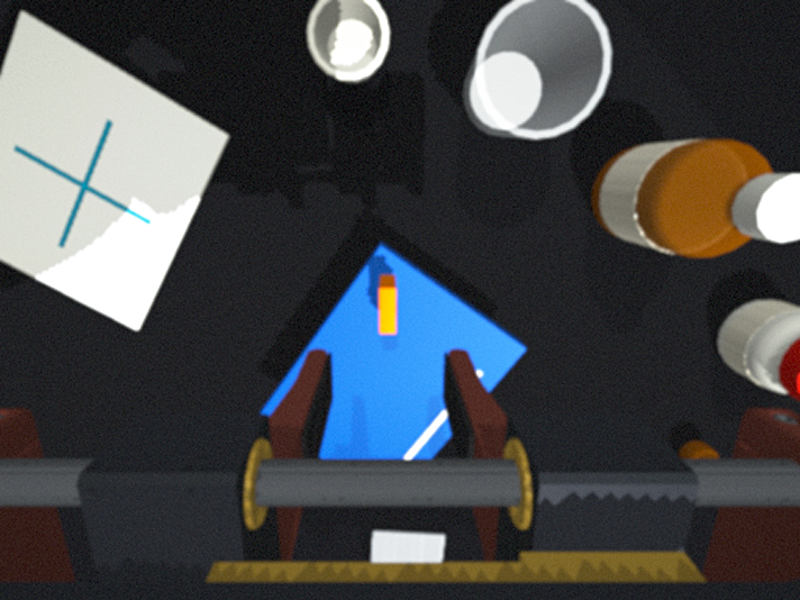

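```bash
python3 - <<'E'
from f import *
im,M,o=snap(); x=M[:2,0];y=M[:2,1];t=o["ee_pos"][:2]
for p in [(248.3,199),(248.3,185),(248.3,213.5)]:
    q=ray("wrist",p,84)[:2]; print(q.round(1),(q-t)@x,(q-t)@y)
print("pad",ray("wrist",(85/1.5625,186/1.5625),3))
c=(260,230)
hsv=cv2.cvtColor(im,cv2.COLOR_BGR2HSV)
print("corner near tab",ray("wrist",(381/1.5625,242/1.5625),50), "right corner",ray("wrist",(526/1.5625,348/1.5625),50))
th=np.radians(8.1);u=np.array([np.cos(th),np.sin(th)]);v=np.array([-u[1],u[0]]);C=np.array([539,46.5])
print(C+76*u+60*v,C+76*u-60*v,C+52*u+37.5*v)
E
```

```text
t 13.9 tcp [585.2  91.  165.9] head 43.59 zax [ 0. -0. -1.] q [ 0.13  0.45  1.75 -0.    0.95  0.94] w 44.0 F [-1.6 -0.   1.1]
[586.1  91. ] 0.6525826889115152 0.6165872123057703
[595.4  99.9] 13.599661730306444 0.6232681308510616
[576.1  81.5] -13.164887397268702 0.609457156804133
pad [487.54115195 290.8092572    3.        ]
corner near tab [607.88210044 117.62841988  50.        ] right corner [622.88227104  -1.440201    50.        ]
[605.78772407 116.60991309] [622.6958719   -2.19292584] [585.197434    90.95275123]
```

Emit:
{"op": "move_arm", "data": {"rows": [[0.05, 0.05, 2, 0, 50], [0, 0, 3, 0, 50], [0, 0, 3, 0, 50], [0, 0, 2, 0, 50], [0, 0, 0.9, 0, 50], [0, 0, 0, 0, 50], [0, 0, 0, 0, 0], [0, 0, 0, 0, 0], [0, 0, 0, 0, 0], [0, 0, 0, 0, 0]]}}

```text
t: 15.2
ee_pos: [585.9, 91.2, 57.3]
orientation: [-2.917, -1.165, -0.001]
ft_force: [-1.4, -0.5, 1.6]
width: 9.7
grasp_force: 30.0
```

Emit:
{"op": "move_arm", "data": {"rows": [[0, 0, 0, 0, 0], [0, 0, -0.1, 0, 0], [0, 0, -0.1, 0, 0], [0, 0, -0.1, 0, 0], [0, 0, -0.1, 0, 0]]}}

```text
t: 15.82
ee_pos: [585.6, 90.9, 60.6]
orientation: [-2.917, -1.166, 0.001]
ft_force: [-0.9, 0.5, -4.4]
width: 9.7
grasp_force: 30.0
```

```bash
python3 - <<'E'
from f import *
im,M,o=snap();print(o["moment"])
blob(im,[((95,80,50),(130,255,255))],54,(260,230),120,"cover")
E
```

```text
t 15.82 tcp [585.6  90.9  60.6] head 43.57 zax [-0.001 -0.    -1.   ] q [ 0.13  0.6   1.79 -0.    0.75  0.94] w 9.7 F [-0.9  0.5 -4.4]
[ 0.30319938 -0.20717565  0.00906974]
cover px [271.9 239.6] c [582.7  59.1] size [ 70.6 112.4] ang 8.3
```

Emit:
{"op": "move_arm", "data": {"rows": [[-0.04, 0, -0.15, 0, 0], [-0.04, 0, -0.15, 0, 0], [-0.04, 0, -0.15, 0, 0], [-0.04, 0, -0.15, 0, 0], [-0.05, 0, -0.15, 0, 0], [-0.05, 0, -0.15, 0, 0], [0, 0, 0, 0, 0]]}}

```text
t: 16.75
ee_pos: [584.1, 89.2, 70.1]
orientation: [2.917, 1.166, 0.001]
ft_force: [0.8, -0.6, -1.0]
width: 9.8
grasp_force: 30.0
```

```bash
python3 - <<'E'
from f import *
im,M,o=snap();print(o["moment"])
a=optics.get_image("scene")
cv2.imwrite("pics/w7.png",np.hstack([cv2.resize(im[120:320,130:370],(400,333),interpolation=cv2.INTER_AREA),cv2.resize(a[160:243,220:320],(400,333),interpolation=cv2.INTER_CUBIC)]))
E
```

```text
t 16.75 tcp [584.1  89.2  70.1] head 43.56 zax [ 0.  0. -1.] q [ 0.13  0.58  1.79 -0.    0.77  0.94] w 9.8 F [ 0.8 -0.6 -1. ]
[-0.01801273 -0.08842336  0.01085563]
```

View pics/w7.png

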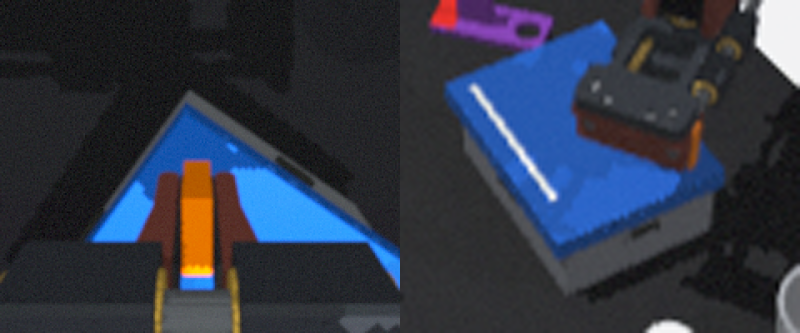

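```bash
cat > tilt.py <<'E'
from f import *
from scipy.optimize import least_squares
th=np.radians(8.1);C=np.array([539,46.5]);Rz=R.from_euler('z',th)
L=np.array([[-76,-60,5],[76,-60,5],[76,60,5],[-76,60,5]],float)
def blue(im):
    hsv=cv2.cvtColor(im,cv2.COLOR_BGR2HSV); m=cv2.inRange(hsv,(100,100,60),(130,255,255)); k=np.zeros_like(m); cv2.circle(k,(266,198),55,255,-1); return m&k
def stripe(im):
    g=im.min(2).astype(float); w=np.zeros_like(g); w[180:225,232:262]=1; m=((g>110)*w).astype(np.uint8); ys,xs=np.nonzero(m); i,j=ys.argmin(),ys.argmax()
    return (xs[i],ys[i]),(xs[j],ys[j]),len(xs)
if __name__=="__main__":
    i0=cv2.imread("pics/scene.png"); i1=optics.get_image("scene"); snap()
    for n,i in (("start",i0),("now",i1)):
        cs,_=cv2.findContours(blue(i),cv2.RETR_EXTERNAL,cv2.CHAIN_APPROX_NONE); c=max(cs,key=cv2.contourArea)[:,0]
        print(n,"L",c[c[:,0].argmin()],"T",c[c[:,1].argmin()],"R",c[c[:,0].argmax()],"B",c[c[:,1].argmax()],"stripe",stripe(i))
    for nm,l in zip(["far","+x-y","tab","-x+y"],L):
        P=np.array([*C,45])+Rz.apply(l); print(nm,proj("scene",P).round(1),"per +12.8mm",(proj("scene",P+[0,0,12.8])-proj("scene",P)).round(1))
    # patch tracking
    g0=cv2.cvtColor(i0,cv2.COLOR_BGR2GRAY);g1=cv2.cvtColor(i1,cv2.COLOR_BGR2GRAY)
    for nm,l in zip(["far","+x-y"],L[:2]):
        p=proj("scene",np.array([*C,45])+Rz.apply(l))[0]; x,y=p.round().astype(int); t=g0[y-7:y+8,x-7:x+8]; s=g1[y-15:y+16,x-15:x+16]
        r=cv2.matchTemplate(s,t,cv2.TM_CCOEFF_NORMED); _,v,_,q=cv2.minMaxLoc(r); print(nm,"shift",q[0]-8,q[1]-8,round(v,2))
E
python3 tilt.py
```

```text
t 16.9 tcp [584.   89.2  69.9] head 43.56 zax [-0. -0. -1.] q [ 0.13  0.58  1.79 -0.    0.77  0.94] w 9.8 F [-0.4  0.3 -0.9]
start L [232 185] T [270 168] R [301 209] B [260 227] stripe ((np.int64(252), np.int64(182)), (np.int64(258), np.int64(213)), 94)
now L [231 180] T [268 165] R [300 206] B [259 224] stripe ((np.int64(238), np.int64(181)), (np.int64(257), np.int64(209)), 77)
far [[232.3 183.8]] per +12.8mm [[-0.2 -3.3]]
+x-y [[260.7 223.9]] per +12.8mm [[ 0.  -3.2]]
tab [[302.2 205.2]] per +12.8mm [[ 0.4 -3.3]]
-x+y [[271.4 168. ]] per +12.8mm [[ 0.1 -3.3]]
far shift -1 -3 0.98
+x-y shift -1 -3 0.86
```

The scene numbers show the whole cover rising level: its far corner moved up as far as the rest, because the pinch is too stiff to let it pivot. I'll set it back down on the tray and peel again with a pinch that can swivel.

Emit:
{"op": "move_arm", "data": {"rows": [[0.13, 0, 0, 0, 0], [0.13, 0, 0, 0, 0], [0, 0, 0.2, 0, 0], [0, 0, 0.2, 0, 0], [0, 0, 0.2, 0, 0], [0, 0, 0.2, 0, 0], [0, 0, 0.2, 0, 0], [0, 0, 0.2, 0, 0], [0, 0, 0.1, 0, 0], [0, 0, 0, 0, 0]]}}

```text
t: 18.2
ee_pos: [588.2, 93.2, 61.2]
orientation: [-2.917, -1.166, -0.01]
ft_force: [-9.2, 9.7, 33.4]
width: 9.8
grasp_force: 30.1
```

```bash
python3 tilt.py | grep -v per; python3 -c "
from h import *
print(get_obs()['moment'])"
```

```text
t 18.25 tcp [588.2  93.2  61.3] head 43.56 zax [ 0.005  0.003 -1.   ] q [0.14 0.6  1.79 0.   0.75 0.94] w 9.9 F [-8.5  9.7 33.1]
start L [232 185] T [270 168] R [301 209] B [260 227] stripe ((np.int64(252), np.int64(182)), (np.int64(258), np.int64(213)), 94)
now L [232 180] T [268 166] R [301 208] B [260 225] stripe ((np.int64(239), np.int64(181)), (np.int64(259), np.int64(210)), 77)
far shift 0 -3 0.96
+x-y shift 0 -2 0.83
[1.14303222 1.18949734 0.08062915]
```

Emit:
{"op": "move_arm", "data": {"rows": [[0, 0, -0.3, 0, 0], [0, 0, -0.5, 0, 0], [0, 0, -0.5, 0, 0], [0, 0, 0, 0, 0], [0, 0, 0, 0, 0]]}}

```text
t: 18.92
ee_pos: [585.7, 90.8, 69.5]
orientation: [-2.917, -1.165, 0.001]
ft_force: [-0.5, 0.4, -1.4]
width: 9.6
grasp_force: 30.0
```

```bash
python3 tilt.py | grep -v per; python3 - <<'E'
from f import *
im,M,o=snap();print(o["moment"]); t=o["ee_pos"]
print("scene grab below")
# corner & edges of cover in wrist view
hsv=cv2.cvtColor(im,cv2.COLOR_BGR2HSV); m=cv2.inRange(hsv,(95,80,40),(130,255,255)); k=np.zeros_like(m); k[150:265,150:370]=255; m&=k
cs,_=cv2.findContours(m,cv2.RETR_EXTERNAL,cv2.CHAIN_APPROX_NONE); c=np.vstack([q[:,0] for q in cs if cv2.contourArea(q)>60])
hull=cv2.convexHull(c)[:,0]; print("apex px",c[c[:,1].argmin()],"hull",hull.tolist())
np.save("/tmp/c.npy",c); cv2.imwrite("/tmp/w8.png",im)
E
```

```text
t 18.98 tcp [585.6  90.8  69.5] head 43.55 zax [-0.001 -0.    -1.   ] q [0.13 0.59 1.79 0.   0.77 0.94] w 9.6 F [ 0.3 -0.1 -0.8]
start L [232 185] T [270 168] R [301 209] B [260 227] stripe ((np.int64(252), np.int64(182)), (np.int64(258), np.int64(213)), 94)
now L [231 177] T [268 163] R [300 205] B [258 222] stripe ((np.int64(238), np.int64(180)), (np.int64(258), np.int64(208)), 77)
far shift -1 -6 0.96
+x-y shift -2 -4 0.78
t 19.02 tcp [585.7  90.9  69.5] head 43.55 zax [-0.001 -0.    -1.   ] q [ 0.13  0.59  1.79 -0.    0.77  0.94] w 9.9 F [ 0.1 -0.4 -1.9]
[-0.01687535 -0.12405353 -0.03603045]
scene grab below
apex px [241 186] hull [[245, 188], [248, 190], [299, 225], [347, 259], [354, 264], [185, 264], [185, 262], [237, 191], [240, 187], [241, 186]]
```

```bash
cat > fit.py <<'E'
from f import *
from scipy.optimize import least_squares
V=np.array([[sx*76,sy*60,z] for sx in(-1,1) for sy in(-1,1) for z in(5,-11)],float)
def contour(im,box,vmin=30):
    hsv=cv2.cvtColor(im,cv2.COLOR_BGR2HSV); m=cv2.inRange(hsv,(98,90,vmin),(130,255,255)); k=np.zeros_like(m); x0,y0,x1,y1=box; k[y0:y1,x0:x1]=255; m&=k
    m=cv2.morphologyEx(m,cv2.MORPH_OPEN,np.ones((3,3))); c,_=cv2.findContours(m,cv2.RETR_EXTERNAL,cv2.CHAIN_APPROX_NONE)
    c=np.vstack([q[:,0] for q in c if cv2.contourArea(q)>40]); h=cv2.convexHull(c)[:,0]; 
    # resample hull
    h=h.astype(float); out=[]
    for a,b in zip(h,np.roll(h,-1,0)):
        n=max(1,int(np.hypot(*(b-a))/2)); out+= [a+(b-a)*i/n for i in range(n)]
    out=np.array(out); return out[(out[:,0]>x0+2)&(out[:,0]<x1-3)&(out[:,1]>y0+2)&(out[:,1]<y1-3)]
def d(n,c,P,pts):
    h=cv2.convexHull(proj(n,P,c).astype(np.float32)); return np.array([cv2.pointPolygonTest(h,(float(a),float(b)),True) for a,b in pts])
def pose(q): # x,y,z,yaw,pitch(about diag-perp; + = far up), roll about diag, applied at the tab point
    yaw=R.from_euler('z',q[3]); ax=np.array([-.585,.811,0]); ax2=np.array([.811,.585,0])
    return np.array(q[:3])+yaw.apply((R.from_rotvec(ax*q[4])*R.from_rotvec(ax2*q[5])).apply(V))
def solve(obs,q0,w):
    q0=np.array(q0,float)
    f=lambda q:np.concatenate([d(n,c,pose(q),p) for n,c,p in obs]+[(q-q0)/w])
    r=least_squares(f,q0,x_scale=[1,1,1,.01,.01,.01],diff_step=1e-4,loss="soft_l1"); return r.x,np.sqrt(np.mean(r.fun[:-6]**2))
E
python3 - <<'E'
from fit import *
i0=cv2.imread("pics/scene.png"); S=cal("scene"); Wn=cal("wrist")
s0=contour(i0,(215,150,320,245)); 
q,e=solve([("scene",S,s0)],[539,46.5,45,.1414,0,0],np.array([9,9,.05,.1,.001,.001])); print("scene0",q.round(3),e)
im,M,o=snap(); wim=im
w6=cv2.resize(cv2.imread("pics/w6.png"),(512,384),interpolation=cv2.INTER_AREA)
K,t,Mc=cal("wrist"); Rt=M.T@Mc; tt=M.T@(t-o["ee_pos"]); M6=R.from_rotvec([-2.915,-1.17,.001]).as_matrix()
W6=(K,np.array([584.9,90.9,165.7])+M6@tt,M6@Rt)
p6=contour(w6,(150,150,345,228)); q6,e=solve([("w",W6,p6)],[539,46.5,45,.1414,0,0],np.array([9,9,.05,.1,.001,.001])); print("w6",q6.round(3),e)
i1=optics.get_image("scene"); s1=contour(i1,(215,150,320,245)); 
# scene bias: shift measured scene px so that seated fit agrees with w6 pose
b=(proj("scene",pose(q6),S)-proj("scene",pose(q),S)).mean(0); print("bias",b)
p1=contour(wim,(150,150,370,262))
q1,e=solve([("w",(K,t,Mc),p1),("scene",S,s1+b)],[*q6[:2],57,q6[3],.05,0],np.array([9,9,9,.1,.3,.1])); print("now",q1.round(3),e)
th=q1
for n,i in (("far",[-76,-60,0]),("tabcorner",[76,60,0]),("+x-y",[76,-60,0]),("-x+y",[-76,60,0])):
    P=np.array(q1[:3])+R.from_euler('z',q1[3]).apply((R.from_rotvec(np.array([-.585,.811,0])*q1[4])*R.from_rotvec(np.array([.811,.585,0])*q1[5])).apply(i)); print(n,P.round(1), "seated", (np.array(q6[:3])+R.from_euler('z',q6[3]).apply(i)).round(1))
E
```

```text
scene0 [ 5.38926e+02  4.52720e+01  4.50000e+01  1.46000e-01 -0.00000e+00
 -0.00000e+00] 1.4463247130700485
t 19.07 tcp [585.7  90.9  69.5] head 43.56 zax [-0.001 -0.    -1.   ] q [ 0.13  0.59  1.79 -0.    0.77  0.94] w 9.7 F [-0.7  0.6 -0.7]
w6 [5.40652e+02 4.87960e+01 4.50010e+01 1.40000e-01 0.00000e+00 0.00000e+00] 0.21601356050230533
bias [1.51099015 0.09897397]
now [5.38061e+02 4.52450e+01 6.52080e+01 1.34000e-01 4.60000e-02 2.70000e-02] 0.2931970408810451
far [470.8 -24.3  69.6] seated [473.8 -21.2  45. ]
tabcorner [605.3 114.8  60.8] seated [607.5 118.8  45. ]
+x-y [621.3  -4.2  61.4] seated [624.3  -0.   45. ]
-x+y [454.9  94.6  69. ] seated [457.   97.6  45. ]
```

Emit:
{"op": "move_arm", "data": {"rows": [[0, 0, 0.2, 0, 0], [0, 0, 0.2, 0, 0], [0, 0, 0.2, 0, 0], [0, 0, 0.15, 0, 0], [0, 0, 0, 0, 0]]}}

```text
t: 19.8
ee_pos: [585.9, 91.0, 62.4]
orientation: [-2.917, -1.166, 0.0]
ft_force: [-0.8, 0.5, 0.4]
width: 10.1
grasp_force: 30.0
```

Emit:
{"op": "move_arm", "data": {"rows": [[0, 0, 0.1, 0, 0], [0, 0, 0.1, 0, 0], [0, 0, 0, 0, 0]]}}

```text
t: 20.18
ee_pos: [585.3, 90.7, 60.2]
orientation: [2.917, 1.166, -0.002]
ft_force: [-2.2, -1.5, -0.1]
width: 9.7
grasp_force: 30.0
```

Emit:
{"op": "move_arm", "data": {"rows": [[0, 0, 0.1, 0, 0], [0, 0, 0.1, 0, 0], [0, 0, 0.1, 0, 0], [0, 0, 0, 0, 0]]}}

```text
t: 20.68
ee_pos: [585.5, 90.6, 57.3]
orientation: [2.917, 1.166, -0.002]
ft_force: [-3.3, -2.8, 4.2]
width: 10.0
grasp_force: 30.0
```

```bash
cat > now.py <<'E'
from fit import *
im,M,o=snap(); print("mom",o["moment"].round(2) if hasattr(o["moment"],"round") else o["moment"]); S=cal("scene"); W=cal("wrist"); b=np.array([1.5,.1])
i1=optics.get_image("scene"); s1=contour(i1,(215,150,320,245)); p1=contour(im,(150,150,370,262))
q1,e=solve([("w",W,p1),("scene",S,s1+b)],[540,47,54,.14,.03,0],np.array([9,9,9,.1,.3,.1])); print("now",q1.round(3),round(e,2))
for n,i in (("far",[-76,-60,0]),("tabcorner",[76,60,0]),("+x-y",[76,-60,0]),("-x+y",[-76,60,0])):
    P=np.array(q1[:3])+R.from_euler('z',q1[3]).apply((R.from_rotvec(np.array([-.585,.811,0])*q1[4])*R.from_rotvec(np.array([.811,.585,0])*q1[5])).apply(i)); print(n,P.round(1))
E
python3 now.py
```

```text
t 20.68 tcp [585.5  90.6  57.3] head 43.57 zax [-0.001 -0.001 -1.   ] q [ 0.13  0.61  1.79 -0.    0.75  0.94] w 10.0 F [-3.3 -2.8  4.2]
mom [-0.82  0.66  0.06]
now [ 5.37968e+02  4.50730e+01  5.37290e+01  1.37000e-01  5.30000e-02
 -0.00000e+00] 0.31
far [471.  -24.6  58.8]
tabcorner [605.  114.8  48.6]
+x-y [621.4  -4.   52.3]
-x+y [454.5  94.2  55.1]
```

Emit:
{"op": "move_arm", "data": {"rows": [[-0.05, 0, 0, 0, 0], [-0.05, 0, 0, 0, 0], [-0.05, 0, 0, 0, 0], [0, 0, 0, 0, 0]]}}

```text
t: 21.28
ee_pos: [585.3, 90.4, 57.3]
orientation: [-2.917, -1.166, -0.002]
ft_force: [0.1, 1.5, -0.9]
width: 10.0
grasp_force: 30.0
```

Emit:
{"op": "move_arm", "data": {"rows": [[0, 0, 0, 0, 50], [0, 0, 0, 0, 50], [0, 0, 0, 0, 50], [0, 0, -1, 0, 50], [0, 0, -4, 0, 50], [0, 0, -6, 0, 50], [0, 0, 0, 0, 50], [0, 0, 0, 0, 50]]}}

```text
t: 22.28
ee_pos: [584.6, 89.9, 167.8]
orientation: [2.917, 1.166, 0.001]
ft_force: [0.3, 0.1, -0.4]
width: 43.9
grasp_force: 0.0
```

```bash
python3 now.py; python3 - <<'E'
from fit import *
im,M,o=snap();W=cal("wrist")
p=contour(im,(150,140,345,228))
for z in (45,50): print(solve([("w",W,p)],[540,47,z,.14,0,0],np.array([9,9,.05,.1,.001,.001])))
E
```

```text
t 22.27 tcp [584.6  89.9 167.8] head 43.56 zax [ 0.001  0.    -1.   ] q [ 0.13  0.44  1.75 -0.    0.95  0.94] w 43.9 F [ 0.3  0.1 -0.4]
mom [-0.05  0.03  0.03]
now [5.37285e+02 4.54990e+01 5.17450e+01 1.40000e-01 1.40000e-02 1.00000e-03] 1.44
far [470.4 -24.5  53.1]
tabcorner [604.1 115.5  50.3]
+x-y [620.9  -3.3  51.3]
-x+y [453.6  94.3  52.2]
t 22.38 tcp [583.8  89.8 166.3] head 43.56 zax [-0.002 -0.    -1.   ] q [0.13 0.44 1.75 0.   0.95 0.94] w 44.2 F [-0.2 -0.6  1.1]
(array([5.36861043e+02, 4.44354949e+01, 4.50006267e+01, 1.49646016e-01,
       0.00000000e+00, 0.00000000e+00]), np.float64(0.5513844305273833))
(array([5.37486822e+02, 4.49602227e+01, 5.00000783e+01, 1.49093726e-01,
       1.14679902e-10, 6.06178632e-21]), np.float64(0.5434216654143947))
```

```bash
python3 tilt.py | grep -v per; python3 - <<'E'
from fit import *
i0=cv2.imread("pics/scene.png");i1=optics.get_image("scene");g0=cv2.cvtColor(i0,cv2.COLOR_BGR2GRAY).astype(np.float32);g1=cv2.cvtColor(i1,cv2.COLOR_BGR2GRAY).astype(np.float32)
def tr(p,h=8):
    x,y=p;t=cv2.resize(g0[y-h:y+h+1,x-h:x+h+1],None,fx=4,fy=4,interpolation=cv2.INTER_CUBIC);s=cv2.resize(g1[y-2*h:y+2*h+1,x-2*h:x+2*h+1],None,fx=4,fy=4,interpolation=cv2.INTER_CUBIC)
    r=cv2.matchTemplate(s,t,cv2.TM_CCOEFF_NORMED);_,v,_,q=cv2.minMaxLoc(r);return (q[0]/4-h,q[1]/4-h,round(v,2))
for n,p in dict(farL=(232,185),B=(262,227),top=(270,168),tab=(290,197),stripe1=(240,187),stripe2=(257,211),traybotB=(263,235),traybotL=(237,197),decoy=(243,165),rack=(192,230)).items(): print(n,tr(p))
E
```

```text
t 22.48 tcp [583.9  89.8 166. ] head 43.56 zax [-0.003 -0.    -1.   ] q [0.13 0.44 1.75 0.   0.95 0.94] w 43.7 F [ 0.1  0.3 -0.6]
start L [232 185] T [270 168] R [301 209] B [260 227] stripe ((np.int64(252), np.int64(182)), (np.int64(258), np.int64(213)), 94)
now L [231 181] T [269 166] R [300 207] B [259 226] stripe ((np.int64(238), np.int64(182)), (np.int64(257), np.int64(211)), 81)
far shift -1 -2 0.96
+x-y shift -1 -1 0.93
farL (-1.5, -2.25, 0.98)
B (-0.75, -0.75, 0.89)
top (0.0, -4.0, 0.9)
tab (-1.0, -1.0, 0.98)
stripe1 (-1.5, -2.25, 0.97)
stripe2 (-1.25, -1.5, 0.99)
traybotB (0.0, 0.0, 0.97)
traybotL (0.0, 0.0, 0.99)
decoy (0.0, 0.0, 1.0)
rack (0.0, 0.0, 1.0)
```

Emit:
{"op": "move_arm", "data": {"rows": [[-3, -0.2, 0, 0, 0], [-4, -0.2, 0, 0, 0], [-4.4, -0.15, 2, 0, 0], [0, 0, 3, 0, 0], [0, 0, 3, 0, 0], [0, 0, 1.5, 0, 0], [0, 0, 0.8, 0, 0], [0, 0, 0, 0, 0]]}}

```text
t: 23.58
ee_pos: [498.5, 15.5, 64.2]
orientation: [-2.917, -1.166, 0.001]
ft_force: [0.4, 0.3, -0.6]
width: 0.9
grasp_force: 0.0
```

Emit:
{"op": "move_arm", "data": {"rows": [[0, 0, 0.3, 0, 0], [0, 0, 0.3, 0, 0], [0, 0, 0.3, 0, 0], [0, 0, 0.2, 0, 0], [0, 0, 0, 0, 0]]}}

```text
t: 24.2
ee_pos: [498.3, 15.4, 53.2]
orientation: [-2.917, -1.166, 0.0]
ft_force: [-0.7, -0.0, 0.3]
width: 0.5
grasp_force: 0.0
```

Emit:
{"op": "move_arm", "data": {"rows": [[0, 0, 0.1, 0, 0], [0, 0, 0.1, 0, 0], [0, 0, 0.1, 0, 0], [0, 0, 0.1, 0, 0], [0, 0, 0, 0, 0]]}}

```text
t: 24.82
ee_pos: [498.5, 15.4, 50.3]
orientation: [2.917, 1.166, 0.0]
ft_force: [-3.1, -0.1, 12.9]
width: 0.5
grasp_force: 6.7
```

Emit:
{"op": "move_arm", "data": {"rows": [[0, 0, -1.5, 0, 0], [2.6, 1.45, 0, 0, 0], [2.6, 1.45, 0, 0, 0], [2.5, 1.45, 0, 0, 0], [0, 0, 0.5, 0, 0], [0, 0, 0.5, 0, 0], [0, 0, 0.2, 0, 0], [0, 0, 0.2, 0, 0], [0, 0, 0.1, 0, 0], [0, 0, 0, 0, 0]]}}

```text
t: 26.08
ee_pos: [583.3, 36.7, 50.3]
orientation: [-2.917, -1.165, 0.002]
ft_force: [-5.1, -0.7, 11.2]
width: 0.3
grasp_force: 5.6
```

```bash
cat > tr.py <<'E'
from fit import *
i0=cv2.imread("pics/scene.png");i1=optics.get_image("scene");g0=cv2.cvtColor(i0,cv2.COLOR_BGR2GRAY).astype(np.float32);g1=cv2.cvtColor(i1,cv2.COLOR_BGR2GRAY).astype(np.float32)
def tr(p,h=8):
    x,y=p;t=cv2.resize(g0[y-h:y+h+1,x-h:x+h+1],None,fx=4,fy=4,interpolation=cv2.INTER_CUBIC);s=cv2.resize(g1[y-2*h:y+2*h+1,x-2*h:x+2*h+1],None,fx=4,fy=4,interpolation=cv2.INTER_CUBIC)
    r=cv2.matchTemplate(s,t,cv2.TM_CCOEFF_NORMED);_,v,_,q=cv2.minMaxLoc(r);return (q[0]/4-h,q[1]/4-h,round(float(v),2))
for n,p in dict(farL=(232,185),B=(262,227),tab=(290,197),stripe1=(240,187),stripe2=(257,211),R=(302,209),traybotB=(263,235),traybotL=(237,197)).items(): print(n,tr(p))
E
python3 tr.py
```

```text
farL (-1.5, -0.25, 0.99)
B (-1.0, -0.25, 0.87)
tab (-1.25, 0.0, 0.85)
stripe1 (-2.25, -1.25, 0.8)
stripe2 (3.75, 7.5, 0.59)
R (-0.25, -0.25, 0.72)
traybotB (-0.25, 0.25, 0.91)
traybotL (-4.5, -4.5, 0.96)
```

Emit:
{"op": "move_arm", "data": {"rows": [[0, 0, -2, 0, 0], [0, 0, -4.5, 0, 30], [1, -1, -5, 0, 30], [2.7, -2.8, 0, 0, 30], [0, 0, 0, 0, 30], [0, 0, 0, 0, 30]]}}

```text
t: 26.88
ee_pos: [584.5, 89.7, 164.7]
orientation: [2.917, 1.166, -0.0]
ft_force: [0.4, -0.0, -1.6]
width: 26.4
grasp_force: 0.0
```

```bash
python3 tr.py; python3 - <<'E'
from f import *
im,M,o=snap(); x=M[:2,0];y=M[:2,1];t=o["ee_pos"][:2]
hsv=cv2.cvtColor(im,cv2.COLOR_BGR2HSV); m=cv2.inRange(hsv,(3,120,90),(28,255,255)); k=np.zeros_like(m); cv2.circle(k,(248,199),40,255,-1); m&=k
cs,_=cv2.findContours(m,cv2.RETR_EXTERNAL,cv2.CHAIN_APPROX_NONE); c=max(cs,key=cv2.contourArea)[:,0]; print(c.min(0),c.max(0))
top=cv2.inRange(hsv,(3,120,170),(28,255,255))&k; ys,xs=np.nonzero(top); print("bright",xs.min(),xs.max(),ys.min(),ys.max())
for n,p in dict(mid=((c[:,0].min()+c[:,0].max())/2,c[:,1].max()),).items():
    q=ray("wrist",(p[0]+.0,p[1]+.5),84)[:2]; print("inner end",q.round(1),(q-t)@x,(q-t)@y)
# same measure on w6
w6=cv2.resize(cv2.imread("pics/w6.png"),(512,384),interpolation=cv2.INTER_AREA); h6=cv2.cvtColor(w6,cv2.COLOR_BGR2HSV); m=cv2.inRange(h6,(3,120,90),(28,255,255))&k; ys,xs=np.nonzero(m); print("w6",xs.min(),xs.max(),ys.min(),ys.max())
print([ (xs.min(),xs.max()) for yy in (190,205) for xs in [np.nonzero(cv2.inRange(hsv,(3,120,90),(28,255,255))[yy]&k[yy])[0]] if len(xs)])
E
```

```text
farL (-1.5, 0.0, 0.99)
B (-0.75, -0.25, 0.92)
tab (-1.5, -0.25, 0.98)
stripe1 (-1.5, -0.25, 0.97)
stripe2 (-1.75, -0.5, 0.98)
R (-1.0, -0.5, 0.9)
traybotB (-0.25, 0.0, 0.95)
traybotL (0.0, 1.75, 0.98)
t 26.93 tcp [584.5  89.4 164.4] head 43.56 zax [-0. -0. -1.] q [ 0.13  0.45  1.75 -0.    0.95  0.94] w 26.3 F [-0.4  0.2  0.5]
[242 180] [252 216]
bright 242 252 180 216
inner end [572.8  79.1] -15.555088472459826 -0.5677940182197652
w6 242 252 176 212
[(np.int64(242), np.int64(252)), (np.int64(243), np.int64(252))]
```

Emit:
{"op": "move_arm", "data": {"rows": [[0.8, -0.03, 3, 0, 30], [0.83, -0.03, 3.5, 0, 30], [0, 0, 2, 0, 30], [0, 0, 0.75, 0, 30], [0, 0, 0, 0, 13], [0, 0, 0, 0, 12], [0, 0, 0, 0, 11], [0, 0, 0, 0, 11]]}}

```text
t: 27.98
ee_pos: [596.9, 101.6, 72.9]
orientation: [2.917, 1.166, 0.003]
ft_force: [-0.5, -1.3, 4.8]
width: 9.6
grasp_force: 5.9
```

Emit:
{"op": "move_arm", "data": {"rows": [[0, 0, 0, 0, 10.5], [0, 0, 0, 0, 10.5]]}}

```text
t: 28.22
ee_pos: [596.9, 101.6, 72.9]
orientation: [2.917, 1.166, 0.003]
ft_force: [-0.0, -1.6, 6.8]
width: 9.6
grasp_force: 13.6
```

Emit:
{"op": "move_arm", "data": {"rows": [[0, 0, 0, 0, 10.8], [0, 0, -0.1, 0, 10.8], [-0.02, 0, -0.1, 0, 10.8], [-0.02, 0, -0.1, 0, 10.8], [-0.02, 0, -0.1, 0, 10.8], [-0.02, 0, -0.1, 0, 10.8], [-0.02, 0, -0.1, 0, 10.8]]}}

```text
t: 29.1
ee_pos: [595.1, 101.0, 77.7]
orientation: [-2.917, -1.166, 0.001]
ft_force: [2.1, 1.4, -4.1]
width: 9.5
grasp_force: 9.0
```

```bash
python3 tr.py; python3 -c "
from f import *
im,M,o=snap();print(np.round(o['moment'],2),o['grasp_force'])"
```

```text
farL (-2.0, -0.5, 0.98)
B (-0.75, -1.0, 0.88)
tab (-2.75, 7.5, 0.63)
stripe1 (-1.75, -0.5, 0.96)
stripe2 (-1.5, -0.75, 0.97)
R (0.0, -1.5, 0.76)
traybotB (-0.25, -0.5, 0.96)
traybotL (0.75, 2.75, 0.98)
t 29.15 tcp [595.1 100.9  77.8] head 43.56 zax [-0.001 -0.    -1.   ] q [0.15 0.59 1.76 0.   0.8  0.96] w 9.9 F [ 2.   2.3 -5. ]
[ 0.3  -0.37 -0.05] 9.023088365793228
```

Emit:
{"op": "move_arm", "data": {"rows": [[-0.03, 0, -0.1, 0, 10.8], [-0.03, 0, -0.1, 0, 10.8], [-0.03, 0, -0.1, 0, 10.8], [-0.03, 0, -0.1, 0, 10.8], [-0.03, 0, -0.1, 0, 10.8], [-0.03, 0, -0.1, 0, 10.8], [0, 0, 0, 0, 10.8]]}}

```text
t: 30.08
ee_pos: [594.0, 99.8, 84.1]
orientation: [-2.917, -1.166, 0.0]
ft_force: [-0.5, 3.1, -0.8]
width: 9.5
grasp_force: 9.1
```

```bash
python3 tr.py; python3 -c "
from f import *
im,M,o=snap();print(np.round(o['moment'],2),o['grasp_force'])"; python3 now.py
```

```text
farL (-2.0, -0.5, 0.98)
B (-0.75, -1.0, 0.75)
tab (-3.25, 5.5, 0.66)
stripe1 (-1.75, -0.75, 0.96)
stripe2 (-2.0, -2.0, 0.98)
R (0.0, -3.25, 0.77)
traybotB (0.0, -0.25, 0.97)
traybotL (1.75, 3.75, 0.98)
t 30.12 tcp [594.   99.8  84.1] head 43.56 zax [-0.  0. -1.] q [0.15 0.57 1.76 0.   0.81 0.96] w 9.8 F [-0.2  3.1 -0.4]
[ 0.5  -0.02 -0.  ] 9.13771390914917
t 30.18 tcp [594.1  99.8  84. ] head 43.56 zax [-0.  0. -1.] q [0.15 0.57 1.76 0.   0.81 0.96] w 9.7 F [-0.1  2.8  0.2]
mom [ 0.53 -0.04 -0.02]
now [ 5.36828e+02  4.43650e+01  5.23130e+01  1.41000e-01 -7.80000e-02
  0.00000e+00] 0.36
far [470.2 -25.5  44.8]
tabcorner [603.4 114.3  59.8]
+x-y [620.5  -4.4  54.4]
-x+y [453.2  93.1  50.3]
```

Emit:
{"op": "move_arm", "data": {"rows": [[-0.04, 0, -0.12, 0, 10.8], [-0.04, 0, -0.12, 0, 10.8], [-0.04, 0, -0.12, 0, 10.8], [-0.04, 0, -0.12, 0, 10.8], [-0.04, 0, -0.12, 0, 10.8], [-0.05, 0, -0.12, 0, 10.8], [-0.05, 0, -0.12, 0, 10.8], [0, 0, 0, 0, 10.8]]}}

```text
t: 31.28
ee_pos: [591.9, 97.5, 92.3]
orientation: [2.917, 1.166, -0.0]
ft_force: [0.1, -0.8, -0.4]
width: 9.4
grasp_force: 9.2
```

```bash
python3 now.py
```

```text
t 31.27 tcp [591.9  97.5  92.3] head 43.56 zax [-0. -0. -1.] q [ 0.14  0.56  1.76 -0.    0.82  0.95] w 9.4 F [ 0.1 -0.8 -0.4]
mom [-0.05  0.09  0.01]
now [ 5.35715e+02  4.35260e+01  5.62210e+01  1.38000e-01 -1.27000e-01
  1.00000e-03] 0.27
far [469.2 -25.8  43.9]
tabcorner [602.2 112.8  68.5]
+x-y [619.1  -5.6  59.5]
-x+y [452.3  92.7  52.9]
```

Emit:
{"op": "move_arm", "data": {"rows": [[0, 0, 0, 0, 0], [0, 0, 0, 0, 0], [0, 0, -0.15, 0, 0], [0, 0, -0.15, 0, 0], [0, 0, -0.2, 0, 0], [0, 0, -0.3, 0, 0], [0, 0, -0.4, 0, 0], [0, 0, -0.6, 0, 0], [0, 0, 0, 0, 0]]}}

```text
t: 32.5
ee_pos: [592.9, 97.8, 111.3]
orientation: [2.917, 1.165, 0.003]
ft_force: [-0.6, -0.6, -1.2]
width: 9.2
grasp_force: 30.0
```

```bash
python3 now.py;python3 tr.py | tail -2
```

```text
t 32.5 tcp [592.9  97.8 111.3] head 43.56 zax [ 0.002  0.    -1.   ] q [0.14 0.53 1.76 0.   0.85 0.95] w 9.2 F [-0.6 -0.6 -1.2]
mom [-0.   -0.06  0.03]
now [ 5.37288e+02  4.43750e+01  7.33140e+01  1.42000e-01 -1.55000e-01
  0.00000e+00] 0.46
far [471.4 -24.9  58.4]
tabcorner [603.2 113.7  88.3]
+x-y [620.8  -4.5  77.4]
-x+y [453.8  93.3  69.2]
traybotB (0.25, -0.25, 0.95)
traybotL (-2.0, -5.5, 0.96)
```

Emit:
{"op": "move_arm", "data": {"rows": [[0, 0, -1, 0, 0], [0, 0, -2, 0, 0], [0, 0, -2, 0, 0], [0.3, -0.5, -1, 0, 0], [0.9, -1.5, 0, 0, 0], [1.5, -2.4, 0, 0, 0], [1.8, -2.9, 0, 0, 0], [1.8, -2.9, 0, 0, 0], [1.8, -2.9, 0, 0, 0], [1.8, -2.9, 0, 0, 0]]}}

```text
t: 33.9
ee_pos: [552.0, 283.7, 169.2]
orientation: [-2.917, -1.167, 0.003]
ft_force: [0.1, -0.3, -1.2]
width: 8.7
grasp_force: 30.0
```

Emit:
{"op": "move_arm", "data": {"rows": [[1.6, -2.5, 0, 0, 0], [1.1, -1.7, 0, 0, 0], [0.5, -0.8, 0, 0, 0], [0.15, -0.25, 0, 0, 0], [0, 0, 0, 0, 0], [0, 0, 0, 0, 0]]}}

```text
t: 34.65
ee_pos: [541.8, 342.2, 170.3]
orientation: [2.918, 1.164, -0.0]
ft_force: [-0.1, 0.3, -0.8]
width: 9.0
grasp_force: 30.0
```

```bash
cat > now2.py <<'E'
from fit import *
im,M,o=snap(); print("mom",np.round(o["moment"],2)); W=cal("wrist"); t=o["ee_pos"]
p1=contour(im,(150,150,370,262)); ax=M[:,0]
g=t-ax*83; # approx centre
th=np.radians(np.degrees(np.arctan2(M[1,0],M[0,0])))-.62
i1=optics.get_image("scene"); S=cal("scene"); P=proj("scene",[*g[:2],t[2]-35])[0].astype(int); s1=contour(i1,(max(0,P[0]-60),max(0,P[1]-60),P[0]+60,P[1]+60))+np.array([1.5,.1])
for nm,obs in (("both",[("w",W,p1),("scene",S,s1)]),("wrist",[("w",W,p1)])):
    q1,e=solve(obs,[g[0],g[1],t[2]-38,th,-.12,0],np.array([15,15,9 if nm=="both" else 4,.1,.3,.1])); print(nm,q1.round(3),round(e,2))
    for n,i in (("far",[-76,-60,0]),("tabcorner",[76,60,0])):
        Q=np.array(q1[:3])+R.from_euler('z',q1[3]).apply((R.from_rotvec(np.array([-.585,.811,0])*q1[4])*R.from_rotvec(np.array([.811,.585,0])*q1[5])).apply(i)); print(n,Q.round(1))
E
python3 now2.py; python3 tr.py | tail -2
```

```text
t 34.65 tcp [541.8 342.2 170.3] head 43.51 zax [-0. -0. -1.] q [ 0.54  0.51  1.63 -0.    1.01  1.36] w 9.0 F [-0.1  0.3 -0.8]
mom [-0.   -0.11  0.01]
both [ 4.87165e+02  2.87992e+02  1.33838e+02  1.51000e-01 -1.50000e-01
 -0.00000e+00] 0.5
far [421.8 218.  119.4]
tabcorner [552.5 358.  148.3]
wrist [ 4.86863e+02  2.87732e+02  1.32212e+02  1.51000e-01 -1.58000e-01
  0.00000e+00] 0.47
far [421.6 217.8 117. ]
tabcorner [552.1 357.6 147.4]
traybotB (0.0, -0.25, 0.92)
traybotL (1.0, 3.5, 0.92)
```

Emit:
{"op": "move_arm", "data": {"rows": [[0, 0, 1, 0, 0], [0, 0, 2, 0, 0], [0, 0, 2.5, 0, 0], [0, 0, 2.5, 0, 0], [0, 0, 1.4, 0, 0], [0, 0, 0.6, 0, 0], [0, 0, 0, 0, 0]]}}

```text
t: 35.67
ee_pos: [541.6, 342.9, 70.0]
orientation: [2.917, 1.166, -0.0]
ft_force: [0.8, 0.4, -1.3]
width: 9.2
grasp_force: 30.0
```

Emit:
{"op": "move_arm", "data": {"rows": [[0.1, 0, 0.3, 0, 0], [0.1, 0, 0.3, 0, 0], [0.1, 0, 0.3, 0, 0], [0.1, 0, 0.3, 0, 0], [0.1, 0, 0.3, 0, 0], [0.1, 0, 0.3, 0, 0], [0, 0, 0, 0, 0]]}}

```text
t: 36.55
ee_pos: [545.9, 347.1, 52.0]
orientation: [2.917, 1.166, -0.001]
ft_force: [0.8, 0.9, 0.2]
width: 8.8
grasp_force: 30.0
```

```bash
python3 now2.py
```

```text
t 36.55 tcp [545.9 347.1  52. ] head 43.56 zax [-0. -0. -1.] q [0.55 0.67 1.66 0.   0.81 1.36] w 8.8 F [0.8 0.9 0.2]
mom [ 0.01 -0.06  0.01]
both [ 4.86795e+02  2.90244e+02  2.23640e+01  1.28000e-01 -9.10000e-02
  1.00000e-03] 11.28
far [419.4 221.3  13.6]
tabcorner [554.2 359.2  31.2]
wrist [539.909 295.862  13.73    0.689  -0.714  -0.991] 7.04
far [523.  222.3 -47. ]
tabcorner [556.8 369.4  74.4]
```

Emit:
{"op": "move_arm", "data": {"rows": [[0.1, 0, 0.3, 0, 0], [0.1, 0, 0.3, 0, 0], [0.05, 0, 0.2, 0, 0], [0, 0, 0.1, 0, 0], [0, 0, 0, 0, 0]]}}

```text
t: 37.28
ee_pos: [547.8, 348.9, 43.3]
orientation: [-2.917, -1.166, -0.0]
ft_force: [0.1, 0.2, -0.0]
width: 9.0
grasp_force: 30.0
```

Emit:
{"op": "move_arm", "data": {"rows": [[0, 0, -0.3, 0, 0], [0, 0, -0.8, 0, 0], [0, 0, -1.5, 0, 0], [0, 0, -2, 0, 0], [0, 0, -2.2, 0, 0], [0, 0, -2.2, 0, 0], [0, 0, -2, 0, 0], [0, 0, -1.5, 0, 0], [0, 0, -0.8, 0, 0], [0, 0, 0, 0, 0]]}}

```text
t: 38.52
ee_pos: [547.8, 348.9, 176.7]
orientation: [-2.917, -1.166, -0.001]
ft_force: [-0.1, -0.4, -1.3]
width: 9.2
grasp_force: 30.0
```

```bash
python3 now2.py
```

```text
t 38.52 tcp [547.8 348.9 176.7] head 43.56 zax [ 0.001  0.    -1.   ] q [0.55 0.51 1.61 0.   1.03 1.36] w 9.2 F [-0.1 -0.4 -1.3]
mom [-0.02 -0.11  0.03]
both [ 4.92830e+02  2.94417e+02  1.39582e+02  1.50000e-01 -1.57000e-01
  1.30000e-02] 0.48
far [427.5 224.5 124.4]
tabcorner [558.1 364.3 154.8]
wrist [ 4.92825e+02  2.94381e+02  1.38577e+02  1.51000e-01 -1.72000e-01
  1.00000e-02] 0.41
far [427.7 224.7 122. ]
tabcorner [557.9 364.1 155.2]
```

The small end grip lets the cover droop by about 9°. I'll rest it flat on the pad, slide along to a full grip on the tab, and lift it level.

Emit:
{"op": "move_arm", "data": {"rows": [[0, 0, 1, 0, 0], [0, 0, 2.2, 0, 0], [0, 0, 2.7, 0, 0], [0, 0, 2.7, 0, 0], [0, 0, 1.6, 0, 0], [0, 0, 0.5, 0, 0], [0, 0, 0.8, 0, 0], [0, 0, 0.8, 0, 0], [0, 0, 0.7, 0, 0], [0, 0, 0.4, 0, 0]]}}

```text
t: 39.88
ee_pos: [547.9, 348.9, 42.1]
orientation: [-2.917, -1.166, -0.001]
ft_force: [1.0, 0.2, 0.8]
width: 8.9
grasp_force: 30.0
```

Emit:
{"op": "move_arm", "data": {"rows": [[0, 0, 0.05, 0, 0], [0, 0, 0, 0, 15], [0, 0, 0, 0, 25], [0, 0, 0, 0, 25], [-0.8, 0, 0.3, 0, 25], [-0.9, 0, 0.6, 0, 25], [0, 0, 0.5, 0, 25], [0, 0, 0, 0, 25]]}}

```text
t: 40.88
ee_pos: [535.1, 336.8, 27.2]
orientation: [2.917, 1.165, -0.001]
ft_force: [0.4, -0.0, 0.5]
width: 21.7
grasp_force: 0.0
```

Emit:
{"op": "move_arm", "data": {"rows": [[0, 0, 0, 0, 0], [0, 0, 0, 0, 0], [0, 0, 0, 0, 0]]}}

```text
t: 41.25
ee_pos: [535.6, 337.3, 27.9]
orientation: [-2.917, -1.166, -0.001]
ft_force: [0.2, 0.6, -0.3]
width: 9.8
grasp_force: 30.0
```

Emit:
{"op": "move_arm", "data": {"rows": [[0, 0, -0.3, 0, 0], [0, 0, -0.8, 0, 0], [0, 0, -1.5, 0, 0], [0, 0, -2.2, 0, 0], [0, 0, -2.4, 0, 0], [0, 0, -2.4, 0, 0], [0, 0, -2.2, 0, 0], [0, 0, -1.5, 0, 0], [0, 0, -0.7, 0, 0], [0, 0, 0, 0, 0]]}}

```text
t: 42.5
ee_pos: [535.5, 337.1, 168.2]
orientation: [-2.917, -1.166, -0.001]
ft_force: [-1.1, -0.6, -1.1]
width: 9.7
grasp_force: 30.0
```

```bash
sed -i 's/ax\*83/ax*64/; s/t\[2\]-38,th,-.12,0/t[2]-14,th,-.02,0/; s/t\[2\]-35/t[2]-10/' now2.py; python3 now2.py; python3 - <<'E'
from h import *
for l in ["post","marker","pad","tray"]:
    optics.get_image("top"); print(l,[(np.round(d["point"]).tolist(),round(d["conf"],2)) for d in spotter.find_in("top",l)])
E
```

```text
t 42.5 tcp [535.5 337.1 168.2] head 43.56 zax [ 0.  0. -1.] q [0.54 0.5  1.65 0.   0.99 1.35] w 9.7 F [-1.1 -0.6 -1.1]
mom [ 0.01 -0.05  0.02]
both [ 4.88412e+02  2.90217e+02  1.56332e+02  1.51000e-01 -2.00000e-03
  2.20000e-02] 0.51
far [422.3 219.4 156.1]
tabcorner [554.5 361.  156.6]
wrist [ 4.88347e+02  2.90143e+02  1.54244e+02  1.52000e-01 -4.90000e-02
  0.00000e+00] 0.35
far [422.4 219.4 149.5]
tabcorner [554.3 360.9 159. ]
post [([359.0, 229.0], 0.7)]
marker [([236.0, 269.0], 0.83), ([375.0, 222.0], 0.58)]
pad [([299.0, 129.0], 0.74), ([158.0, 232.0], 0.69)]
tray [([307.0, 201.0], 0.77), ([227.0, 206.0], 0.71)]
```

Emit:
{"op": "move_arm", "data": {"rows": [[0, 0, 0, 0, 0], [0, 0, 0, 0, 0], [0, 0, 0, 0, 0], [0, 0, 0, 0, 0]]}}

```text
t: 43.5
ee_pos: [535.4, 337.0, 167.8]
orientation: [2.917, 1.166, 0.0]
ft_force: [-0.2, -0.0, -1.7]
width: 10.0
grasp_force: 30.0
```

```bash
python3 -c "
from workcell import close_job
print(close_job())"
```

```text
the job is handed in; nothing more can be done
None
```

I handed the job in at about 43.5 s, with no verdict returned: the marker is flat on the post's base and the cover is gripped level about 15 cm up, centred over the pad, but my first lift raised the whole cover level, so I reseated it and peeled it tab corner first, and I later set it on the pad once to regrip it.

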